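Change over the inlay-wax warmer

ROBOT

A 6-joint arm with a two-finger parallel gripper is mounted at the origin on the work surface. World frame = base frame: x ahead of the robot, y to its left, z up, the work surface at z = 0. Lengths are in m, angles in rad, forces in N, time in s.
With the tool pointing down it reaches from about 0.4 to 0.825 m from the base axis. Payload 7 kg.
Tool frame: the origin (TCP) lies midway between the tips of the shut fingers; the grasp point (between the pads) lies 19 mm behind it; z points along the fingers, y is the line along which they close (so a half turn about z gives the same grasp; the last joint's range is limited). The gripper opens to 88 mm and grips with 3 to 60 N. Pads are 19 mm wide; open, the fingers measure 130 mm over their backs; the gripper's body (78 mm by 193 mm) begins 47 mm behind the grasp point.
Start: joints at [-0.938, 0.359, 0.012, 0, -1.224, -0.288], TCP at [0.228, -0.635, 0.227] pointing down, gripper open.
Joint ranges: [-3.07, 3.07], [-1.43, 2.12], [-1.02, 1.25], [-3.03, 1.67], [-3.05, -0], [-3.03, 3.03]. Speed limits (rad/s): [2.39, 2.39, 3.01, 3.14, 3.14, 3.14].

INTERFACE

Orientations are given as a unit quaternion [w, x, y, z].
In Python, from plant import robot gives the robot as it stands.
- The arm moves only by the tool inch_along, called after "Request:" as name(argument=value, ...) on one line, values as JSON. Schema: {"type":"object","properties":{"deltas":{"type":"object","properties":{"offsets":{"type":"array","items":{"type":"array","items":{"type":"number"},"minItems":5,"maxItems":5},"minItems":1,"maxItems":12}},"additionalProperties":false,"required":["offsets"]},"squeeze":{"type":"number"},"only":{"type":"string"},"quiet":{"type":"boolean"},"lines":{"type":"string"}},"required":["deltas"],"additionalProperties":false}. deltas is an object whose key "offsets" holds a list of rows, 1 to 12 of them, each of 5 numbers: the finger opening in m, then dx, dy, dz in m, then a turn about the tool's z in rad; each row shifts and turns the commanded pose from where the row before left it, along the tool's axes as they then stand; what a row does not reach is not made up. A row lasts 1/8 s, in which the tool goes at most 0.0625 m and 0.188 rad, less where a joint would pass 70% of its speed; a pose out of reach is approached as far as the arm can. The fingers move at their own pace and stop on an object; squeeze is the grip in N (left out, the last holds). Time passes only in rows, so rows that do not move let the fingers close. The tool returns the time, the measured TCP pose, the force, the opening and the grip force at its end. only (a regular expression) keeps the lines of the reply that match it, lines (a string "A,B") keeps lines A to B, and quiet returns only ok. Input that does not fit is refused with a message, and nothing moves.
- robot.state(): the state, without advancing time (a new reading comes with each control period).
- robot.read_camera(name): name is "side" or "top"; returns the picture (384x512x3 uint8, red, green, blue); there is no depth.
- robot.camera_params(name): a dict with "fx", "fy", "cx", "cy" (pixels), "dist_coeffs" ([k1, k2, p1, p2, k3] as OpenCV has them; the pictures are not rectified), "world_from_camera" (4x4, takes a point from camera to world coordinates). Camera axes: x right, y down, z forward; pixel columns grow to the right and rows downward; lengths in m; the calibration is good to about 2 mm. A picture is of the moment at which its call begins. camera_params takes no time and is no camera call.
- robot.job_done(): hands the job in; it is judged then, once.
The state is a dict: "time_s": time; "joint_positions": joint angles; "dq": joint speeds; "effort": joint torques, N m; "eef_pos": TCP position; "tool_rot": TCP orientation; "ft_force": force on the tool from outside, world axes, zero at the start; "torque": the same for the moment, N m; "opening": finger opening in m; "grip_force": force on a finger pad.
Only numpy, scipy, OpenCV 4.12 (cv2) and the standard library are available. Lean on these libraries where they do the work, as an engineer would, in place of code of your own. Each camera call takes 0.05 s, during which the arm holds its last target. There are 200 camera calls.

TASK

Change over the inlay-wax warmer: pull out the spent, grey-lidded pots and stand them upright in the wooden tray, and with the heaters still off work every fresh pot on the bench down into the well of its own colour until it stands on the bottom. Then switch on the heaters of just the wells with fresh pots, using the toggles of the same colours: a heater must never come on without a fresh pot in its well, the black lamp and fan switches stay on, and the carving tools and the little chair stay where they are.

Things in the scene. Friction and masses are not known exactly. Their poses are not given: they have to be found in the camera images.
- warmer: fixed warmer, 200 (x) by 400 mm (y); origin: centre of its underside, -x front, y left, z up. Rear block, x -20 to 100 mm, 60 high: wells at x 40, 95 mm apart, left to right red, yellow, green, blue. Front ledge, 45 high: six toggles at x -70 mm, y 80, 48, 16, -16, -48, -80 mm: black (lamp), red, yellow, green, blue, black (fan); levers 42 mm from pivot (47 mm up) to tip, 12 mm thick
- well_red (a point): centre of the mouth of the well with the red ring, level with the block's top; axes as the warmer's. Well 68 mm wide, 46 mm deep, flat floor. Three sprung rubber grips, 14 mm below the mouth, hold the pot snugly: by its weight alone it stops 23 to 30 mm in; straight pushing takes 30 to 40 N, but twisted to and fro (about 0.4 rad each way) it goes down under far less
- well_yellow (a point): centre of the mouth of the well with the yellow ring, level with the block's top; axes as the warmer's. Well 68 mm wide, 46 mm deep, flat floor. Three sprung rubber grips, 14 mm below the mouth, hold the pot snugly: by its weight alone it stops 23 to 30 mm in; straight pushing takes 30 to 40 N, but twisted to and fro (about 0.4 rad each way) it goes down under far less
- well_green (a point): centre of the mouth of the well with the green ring, level with the block's top; axes as the warmer's. Well 68 mm wide, 46 mm deep, flat floor. Three sprung rubber grips, 14 mm below the mouth, hold the pot snugly: by its weight alone it stops 23 to 30 mm in; straight pushing takes 30 to 40 N, but twisted to and fro (about 0.4 rad each way) it goes down under far less
- well_blue (a point): centre of the mouth of the well with the blue ring, level with the block's top; axes as the warmer's. Well 68 mm wide, 46 mm deep, flat floor. Three sprung rubber grips, 14 mm below the mouth, hold the pot snugly: by its weight alone it stops 23 to 30 mm in; straight pushing takes 30 to 40 N, but twisted to and fro (about 0.4 rad each way) it goes down under far less
- pot_red: loose closed wax pot, 62 mm in diameter, 100 mm tall, 0.3 to 0.6 kg: steel, bottom-heavy, flat foot 53 mm across widening to 57 mm at 6 mm up, full width at 20 mm; top 39 mm a fixed knurled red lid, also 62 mm. Origin: centre of its underside, z up its axis; yaw does not matter. Fully home its underside is 46 mm below the well's mouth and 54 mm of it show. May be absent (None)
- pot_yellow: loose closed wax pot, 62 mm in diameter, 100 mm tall, 0.3 to 0.6 kg: steel, bottom-heavy, flat foot 53 mm across widening to 57 mm at 6 mm up, full width at 20 mm; top 39 mm a fixed knurled yellow lid, also 62 mm. Origin: centre of its underside, z up its axis; yaw does not matter. Fully home its underside is 46 mm below the well's mouth and 54 mm of it show. May be absent (None)
- pot_green: loose closed wax pot, 62 mm in diameter, 100 mm tall, 0.3 to 0.6 kg: steel, bottom-heavy, flat foot 53 mm across widening to 57 mm at 6 mm up, full width at 20 mm; top 39 mm a fixed knurled green lid, also 62 mm. Origin: centre of its underside, z up its axis; yaw does not matter. Fully home its underside is 46 mm below the well's mouth and 54 mm of it show. May be absent (None)
- pot_blue: loose closed wax pot, 62 mm in diameter, 100 mm tall, 0.3 to 0.6 kg: steel, bottom-heavy, flat foot 53 mm across widening to 57 mm at 6 mm up, full width at 20 mm; top 39 mm a fixed knurled blue lid, also 62 mm. Origin: centre of its underside, z up its axis; yaw does not matter. Fully home its underside is 46 mm below the well's mouth and 54 mm of it show. May be absent (None)
- sw_red (a joint): toggle switch with red sleeve, the heater of the red well, in rad: 0 = off, leaning to the warmer's front (-x, towards the robot); 0.7 = on, leaning back (+x). Stiff action: moves under about 2 N at the tip, stays where it is left, has firm end stops; throw it fully over
- sw_yellow (a joint): toggle switch with yellow sleeve, the heater of the yellow well, in rad: 0 = off, leaning to the warmer's front (-x, towards the robot); 0.7 = on, leaning back (+x). Stiff action: moves under about 2 N at the tip, stays where it is left, has firm end stops; throw it fully over
- sw_green (a joint): toggle switch with green sleeve, the heater of the green well, in rad: 0 = off, leaning to the warmer's front (-x, towards the robot); 0.7 = on, leaning back (+x). Stiff action: moves under about 2 N at the tip, stays where it is left, has firm end stops; throw it fully over
- sw_blue (a joint): toggle switch with blue sleeve, the heater of the blue well, in rad: 0 = off, leaning to the warmer's front (-x, towards the robot); 0.7 = on, leaning back (+x). Stiff action: moves under about 2 N at the tip, stays where it is left, has firm end stops; throw it fully over
- sw_lamp (a joint): toggle switch with black sleeve, leftmost of the row, bench lamp; it is on: 0 = off, leaning to the warmer's front (-x, towards the robot); 0.7 = on, leaning back (+x). Stiff action: moves under about 2 N at the tip, stays where it is left, has firm end stops; throw it fully over
- sw_fan (a joint): toggle switch with black sleeve, rightmost of the row, fume fan; it is on: 0 = off, leaning to the warmer's front (-x, towards the robot); 0.7 = on, leaning back (+x). Stiff action: moves under about 2 N at the tip, stays where it is left, has firm end stops; throw it fully over
- spent_0: loose spent wax pot, empty, 0.25 kg, of the same shape and size as pot_red but with a dark grey lid; starts fully home in the red well, held by its grips: pulled straight up it needs 35 to 50 N, twisted to and fro it comes up easily. Origin: centre of its underside. May be absent (None)
- spent_1: loose spent wax pot, empty, 0.25 kg, of the same shape and size as pot_red but with a dark grey lid; starts fully home in the yellow well, held by its grips: pulled straight up it needs 35 to 50 N, twisted to and fro it comes up easily. Origin: centre of its underside. May be absent (None)
- spent_2: loose spent wax pot, empty, 0.25 kg, of the same shape and size as pot_red but with a dark grey lid; starts fully home in the green well, held by its grips: pulled straight up it needs 35 to 50 N, twisted to and fro it comes up easily. Origin: centre of its underside. May be absent (None)
- spent_3: loose spent wax pot, empty, 0.25 kg, of the same shape and size as pot_red but with a dark grey lid; starts fully home in the blue well, held by its grips: pulled straight up it needs 35 to 50 N, twisted to and fro it comes up easily. Origin: centre of its underside. May be absent (None)
- tray: fixed wooden tray on the bench, 240 (its x) by 150 mm (its y), rim 22 mm high, walls 7 mm thick, floor 7 mm high; origin: centre of its underside, z up. Two pots stand in it side by side along x
- mallet: carver's wooden mallet lying behind the warmer, head 100 mm by 62 mm, handle 195 mm; origin under the head, handle along its -x; bystander
- gouge: carving gouge with yellow handle lying on the bench, 235 mm; origin under the ferrule, blade along +x; bystander
- chisel: carving chisel with wooden handle lying on the bench, 235 mm; origin under the ferrule, blade along +x; bystander
- little_chair: small pale wooden chair standing right of the warmer, 75 mm square, 140 mm tall; origin under its seat's centre; bystander

How it is judged:
By the outcome, as a careful person would: the job done as asked, in the order asked, and still so for the second after the job is handed in, with the robot touching nothing.
Of pot_red, pot_yellow, pot_green, pot_blue only 2 to 3 are there at a start; the rules pass over those that are not, and their reading is None.
Of spent_0, spent_1, spent_2, spent_3 only 1 to 2 are there at a start; the rules pass over those that are not, and their reading is None.
At some moment in a run one of pot_red, pot_yellow, pot_green, pot_blue may be knocked a few centimetres aside while the robot is not near it.
Once in a run the grip may slacken for a moment while it holds something.
It also fails if it takes over 210 s, if anything falls off the work surface, if the arm or the gripper's body presses on something with over 40 N, if the wrist force passes 120 N, or if a joint passes its speed limit or range.

## Working session

There is one attempt and no reset: what is moved stays moved. The work goes in short steps, Python scripts to look and compute and a tool call to move; the robot and the scene stay as the last step left them, time stands still between calls to the robot, and variables do not carry over. Pictures are saved under pics/ and viewed, at most 14 in all, crops included, and the job is handed in when it is done.

```bash
ls; mkdir -p pics; python3 - <<'E'
from plant import robot
import cv2, numpy as np
for n in("top","side"):
    cv2.imwrite(f"pics/{n}0.png",robot.read_camera(n)[:,:,::-1])
    p=robot.camera_params(n); print(n,{k:np.round(v,4).tolist() for k,v in p.items()})
print(robot.state())
E
```

```text
pics
plant.py
top {'fx': 401.3867, 'fy': 401.3867, 'cx': 247.3242, 'cy': 187.4535, 'dist_coeffs': [-0.0532, 0.0, 0.0, 0.0, 0.0], 'world_from_camera': [[0.018, -0.9901, 0.1395, 0.4628], [-0.9997, -0.0201, -0.0141, 0.036], [0.0168, -0.1392, -0.9901, 1.1283], [0.0, 0.0, 0.0, 1.0]]}
side {'fx': 471.1048, 'fy': 471.1048, 'cx': 254.8714, 'cy': 187.6885, 'dist_coeffs': [0.0445, 0.0, 0.0, 0.0, 0.0], 'world_from_camera': [[-0.944, -0.2338, 0.233, 0.3438], [-0.3295, 0.7074, -0.6253, 0.803], [-0.0186, -0.667, -0.7448, 0.9783], [0.0, 0.0, 0.0, 1.0]]}
{'time_s': 0.1, 'joint_positions': array([-9.37892947e-01,  3.59305977e-01,  1.11283786e-02, -2.95458372e-04,
       -1.22407280e+00, -2.88066728e-01]), 'dq': array([-0.00111696, -0.0007366 ,  0.00248764,  0.00087897,  0.0010781 ,
        0.00098875]), 'effort': array([-1.31485551e-03, -5.84161663e+01,  2.93751633e+01,  7.01538295e+00,
        1.01788758e-02, -6.07970378e-05]), 'eef_pos': array([ 0.22797911, -0.63486904,  0.22571511]), 'tool_rot': array([-1.98648599e-04, -1.71515714e-01,  9.85181106e-01,  7.13030102e-04]), 'ft_force': array([-0.17964116, -0.36407734,  0.16238032]), 'torque': array([ 0.02357479, -0.01740357,  0.04545532]), 'grip_force': 0.0, 'opening': 0.0876497547278214}
```

View pics/top0.png

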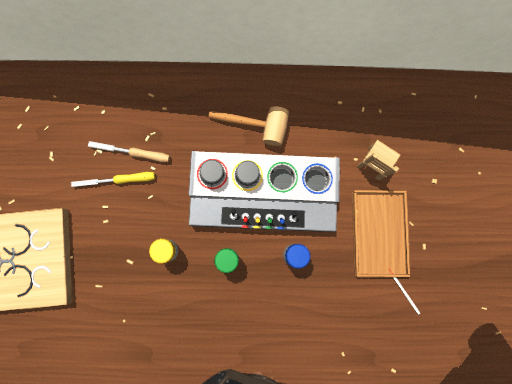

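View pics/side0.png

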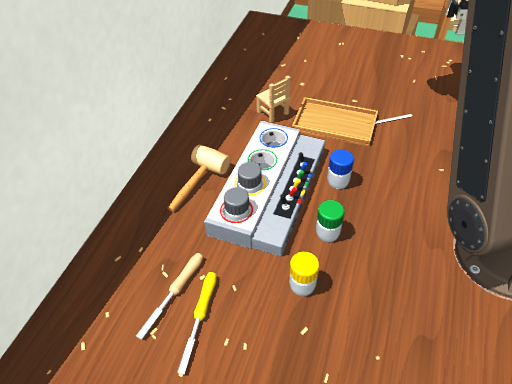

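Top view: grey pots stand in the red (212,174) and yellow (248,174) wells. The fresh pots are yellow (162,251), green (227,261) and blue (298,257), and the tray is at (382,234). The side view agrees. Next I measure.

```bash
cat > h.py <<'E'
from plant import robot
import cv2, numpy as np
R={"red":[(0,8),(172,180)],"yellow":[(22,34)],"green":[(50,80)],"blue":[(105,125)]}
def cam(n):
    p=robot.camera_params(n); K=np.array([[p["fx"],0,p["cx"]],[0,p["fy"],p["cy"]],[0,0,1.]])
    return K,np.array(p["dist_coeffs"]),np.array(p["world_from_camera"])
def ray(n,px,z):
    K,d,T=cam(n); u=cv2.undistortPoints(np.float64(px).reshape(-1,1,2),K,d)[:,0]
    v=np.c_[u,np.ones(len(u))]@T[:3,:3].T; o=T[:3,3]
    return o+v*((z-o[2])/v[:,2:])
def proj(n,P):
    K,d,T=cam(n); W=np.linalg.inv(T)
    return cv2.projectPoints(np.float64(P).reshape(-1,1,3),cv2.Rodrigues(W[:3,:3])[0],W[:3,3],K,d)[0][:,0]
def mask(im,c,s=110,v=60):
    h=cv2.cvtColor(im,cv2.COLOR_RGB2HSV); m=0
    for a,b in R[c]: m=m|cv2.inRange(h,(a,s,v),(b,255,255))
    return m
def blobs(m,amin=15):
    n,l,s,c=cv2.connectedComponentsWithStats(m); return [(s[i],c[i],l==i) for i in range(1,n) if s[i][4]>=amin]
def lids(n="top",im=None):
    im=robot.read_camera(n) if im is None else im; o={}
    for c in R:
        for s,ct,_ in blobs(mask(im,c),150):
            if 0.6<s[2]/s[3]<1.7 and s[4]>.6*s[2]*s[3]: o.setdefault(c,[]).append((s[2:5].tolist(),ray(n,ct,.08)[0].round(4).tolist()))
    return o
def togo(x,y,z):
    "world shift to tool axes"
    from scipy.spatial.transform import Rotation as Q
    s=robot.state(); r=Q.from_quat(np.roll(s["tool_rot"],-1)); return r.inv().apply(np.array([x,y,z])-s["eef_pos"]).round(4)
E
python3 - <<'E'
from h import *
im=robot.read_camera("top"); sd=robot.read_camera("side")
print("top",lids("top",im)); print("side",lids("side",sd))
for c in R:
    for s,ct,l in blobs(mask(im,c,80,50),6):
        if 185<ct[0]<345 and 150<ct[1]<235: print(c,s.tolist(),ct.round(1),ray("top",ct,.06)[0].round(4))
    ys,xs=np.nonzero(mask(im,c,80,50)); k=(ys>155)&(ys<200)&(xs>188)&(xs<340)
    if k.sum()>5:
        W=ray("top",np.c_[xs,ys][k],.06)[:,:2]; A=np.c_[2*W,np.ones(len(W))]; q=np.linalg.lstsq(A,(W**2).sum(1),rcond=None)[0]
        print(" ring fit",c,k.sum(),q[:2].round(4),np.sqrt(q[2]+q[:2]@q[:2]).round(4))
# block top (white) & tray
h=cv2.cvtColor(im,cv2.COLOR_RGB2HSV)
m=cv2.inRange(h,(0,0,170),(180,60,255)); m[:140]=0; m[205:]=0
b=max(blobs(m),key=lambda b:b[0][4]); cs=cv2.boxPoints(cv2.minAreaRect(np.argwhere(b[2])[:,::-1].astype(np.float32))); print("block",cs.round(1).tolist(),ray("top",cs,.06).round(4).tolist())
for px in [(356,192),(407,191),(409,277),(356,277)]: print(h[px[1]-3:px[1]+4,px[0]].tolist()[3],end=" ")
t=cv2.inRange(h,(8,90,105),(22,255,255)); t[:, :345]=0;t[:185]=0
t=cv2.morphologyEx(t,cv2.MORPH_OPEN,np.ones((3,3)))
b=max(blobs(t),key=lambda b:b[0][4]);cs=cv2.boxPoints(cv2.minAreaRect(np.argwhere(b[2])[:,::-1].astype(np.float32))); w=ray("top",cs,.022)
print("tray",cs.round(1).tolist(),w.round(4).tolist(),w.mean(0))
z=cv2.resize(im[140:240,180:350],None,fx=4,fy=4,interpolation=cv2.INTER_CUBIC); cv2.imwrite("pics/w.png",z[:,:,::-1])
E
```

```text
top {'yellow': [([27, 24, 499], [0.4417, 0.2387, 0.08])], 'green': [([24, 25, 461], [0.4201, 0.0719, 0.08])], 'blue': [([25, 25, 480], [0.4347, -0.1116, 0.08])]}
side {'yellow': [([29, 32, 756], [0.4438, 0.2379, 0.08])], 'green': [([19, 14, 195], [0.7637, -0.8522, 0.08]), ([22, 15, 242], [0.2972, -0.8556, 0.08]), ([26, 29, 618], [0.4227, 0.0715, 0.08])], 'blue': [([25, 26, 512], [0.437, -0.1118, 0.08])]}
red [197, 159, 31, 31, 159] [212.3 175.4] [0.6441 0.1158 0.06  ]
red [243, 216, 5, 6, 23] [245.  218.9] [0.5288 0.0255 0.06  ]
red [241, 224, 8, 5, 24] [244.8 226. ] [0.5098 0.0257 0.06  ]
 ring fit red 159 [0.6496 0.1169] 0.0396
yellow [232, 161, 31, 30, 137] [246.3 177.1] [0.6413 0.024  0.06  ]
yellow [255, 217, 5, 6, 20] [257.3 219.4] [ 0.528  -0.0073  0.06  ]
yellow [253, 225, 8, 4, 26] [256.5 226.7] [ 0.5085 -0.0056  0.06  ]
 ring fit yellow 140 [0.6475 0.022 ] 0.0395
green [267, 162, 31, 30, 127] [281.8 176.2] [ 0.6458 -0.0718  0.06  ]
green [267, 218, 5, 6, 21] [269.3 220.3] [ 0.5263 -0.0394  0.06  ]
green [265, 226, 7, 3, 18] [268.2 227.1] [ 0.5081 -0.0365  0.06  ]
 ring fit green 127 [ 0.6447 -0.0728] 0.0395
blue [302, 163, 31, 31, 141] [316.9 178.5] [ 0.6416 -0.1673  0.06  ]
blue [280, 218, 5, 6, 24] [281.8 220.7] [ 0.5259 -0.0726  0.06  ]
blue [277, 227, 8, 3, 22] [280.2 228. ] [ 0.5062 -0.0685  0.06  ]
 ring fit blue 141 [ 0.6427 -0.1676] 0.0395
block [[188.8000030517578, 194.6999969482422], [190.6999969482422, 150.6999969482422], [339.79998779296875, 157.1999969482422], [337.8999938964844, 201.1999969482422]] [[0.5904, 0.1772, 0.06], [0.7112, 0.1767, 0.06], [0.7021, -0.2307, 0.06], [0.5808, -0.2237, 0.06]]
[14, 157, 151] [11, 159, 141] [11, 158, 118] [13, 165, 74] tray [[345.0, 383.0], [345.0, 185.0], [511.0, 185.0], [511.0, 383.0]] [[0.0995, -0.2486, 0.022], [0.6312, -0.2538, 0.022], [0.6413, -0.7411, 0.022], [0.0939, -0.7099, 0.022]] [ 0.36645955 -0.48835172  0.022     ]
```

View pics/w.png

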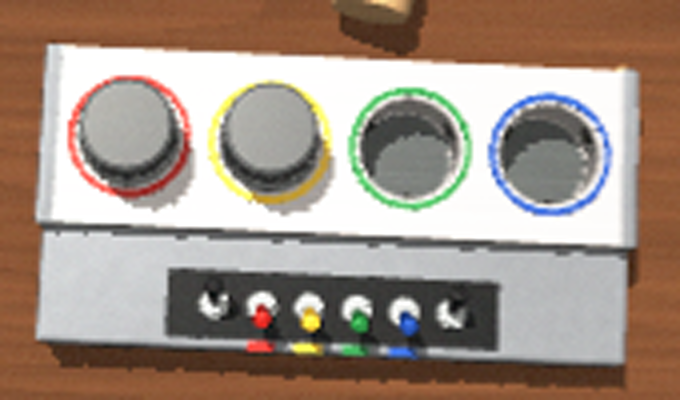

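The crop shows the four coloured toggles leaning forward (off) and the two black ones leaning back (on). The ring fits are 94.8 mm apart, which agrees with the 95 mm given. The tray mask was poor, so I redo it, and check the rings from the side view.

```bash
python3 - <<'E'
from h import *
im=robot.read_camera("top"); sd=robot.read_camera("side")
for c in R:
    m=mask(sd,c,80,50); ys,xs=np.nonzero(m); W=ray("side",np.c_[xs,ys],.06)[:,:2]
    t={"red":(.6496,.1169),"yellow":(.6472,.022),"green":(.645,-.0728),"blue":(.6427,-.1676)}[c]
    k=abs(np.hypot(*(W-t).T)-.0395)<.008; W=W[k]; q=np.linalg.lstsq(np.c_[2*W,np.ones(len(W))],(W**2).sum(1),rcond=None)[0]
    print("side ring",c,k.sum(),q[:2].round(4),np.sqrt(q[2]+q[:2]@q[:2]).round(4))
h=cv2.cvtColor(im,cv2.COLOR_RGB2HSV)
t=cv2.inRange(h,(9,120,112),(20,255,255)); t[:,:350]=0;t[:188]=0;t[282:]=0;t[:,414:]=0
t=cv2.morphologyEx(t,cv2.MORPH_CLOSE,np.ones((5,5)));t=cv2.morphologyEx(t,cv2.MORPH_OPEN,np.ones((5,5)))
b=max(blobs(t),key=lambda b:b[0][4]);cs=cv2.boxPoints(cv2.minAreaRect(np.argwhere(b[2])[:,::-1].astype(np.float32)));w=ray("top",cs,.022)
print("tray",cs.round(1).tolist(),w.round(4).tolist(),w.mean(0).round(4),np.linalg.norm(np.diff(w,axis=0),axis=1))
for px in[(378,143),(400,153),(365,165),(385,182)]: print("chair",px,ray("top",px,.0)[0].round(3),ray("top",px,.14)[0].round(3))
z=cv2.resize(im[130:290,340:430],None,fx=3,fy=3); cv2.imwrite("pics/t.png",z[:,:,::-1])
print(togo(.6472,.022,.2))
E
```

```text
side ring red 123 [0.652  0.1163] 0.0393
side ring yellow 82 [0.6496 0.0214] 0.0393
side ring green 67 [ 0.6475 -0.0746] 0.0394
side ring blue 96 [ 0.6451 -0.17  ] 0.0395
tray [[350.0, 188.0], [413.0, 188.0], [413.0, 281.0], [350.0, 281.0]] [[0.623, -0.2678, 0.022], [0.6266, -0.4485, 0.022], [0.3685, -0.4395, 0.022], [0.3671, -0.2641, 0.022]] [ 0.4963 -0.355   0.022 ] [0.18071907 0.25829868 0.17540689]
chair (378, 143) [ 0.761 -0.359  0.   ] [ 0.724 -0.31   0.14 ]
chair (400, 153) [ 0.732 -0.424  0.   ] [ 0.699 -0.367  0.14 ]
chair (365, 165) [ 0.694 -0.319  0.   ] [ 0.665 -0.275  0.14 ]
chair (385, 182) [ 0.646 -0.376  0.   ] [ 0.623 -0.325  0.14 ]
[-0.6166  0.4768  0.0265]
```

View pics/t.png

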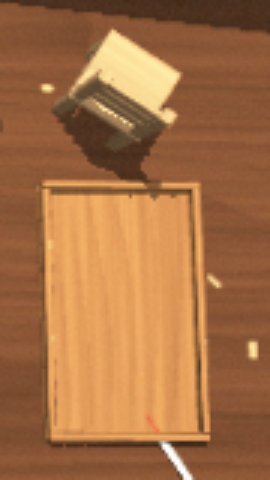

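The tray's outer corners in full pixels are TL (354,191.3), TR (406.7,191.3), BR (409.7,276) and BL (356.7,276.7). The chair stands behind the tray, with its back towards it.

Request:
inch_along(deltas={"offsets":[[0.088,-0.0385,0.0298,0,0],[0.088,-0.0385,0.0298,0,0],[0.088,-0.0385,0.0298,0,0],[0.088,-0.0385,0.0298,0,0],[0.088,-0.0385,0.0298,0,0],[0.088,-0.0385,0.0298,0,0],[0.088,-0.0385,0.0298,0,0],[0.088,-0.0385,0.0298,0,0]]}, squeeze=50)

```text
time_s: 1.3
eef_pos: [0.4381, -0.3054, 0.2268]
tool_rot: [0.0, -0.172, 0.985, -0.0]
ft_force: [0.9, -0.0, 0.4]
opening: 0.0875
grip_force: 0.0
```

Request:
inch_along(deltas={"offsets":[[0.088,-0.0385,0.0298,0,0],[0.088,-0.0385,0.0298,0,0],[0.088,-0.0385,0.0298,0,0],[0.088,-0.0385,0.0298,0,0],[0.088,-0.0385,0.0298,0,0],[0.088,-0.0385,0.0298,0,0],[0.088,-0.0385,0.0298,0,0],[0.088,-0.0385,0.0298,0,0]]})

```text
time_s: 2.3
eef_pos: [0.6474, 0.0232, 0.2266]
tool_rot: [0.0, -0.172, 0.985, 0.0]
ft_force: [0.5, -0.3, 0.0]
opening: 0.0874
grip_force: 0.0
```

Request:
inch_along(deltas={"offsets":[[0.088,0,0,0,-0.172],[0.088,0,0,0,-0.172],[0.088,0,0,0,-0.172],[0.088,0,0,0,-0.172],[0.088,0,0,0,-0.172],[0.088,0,0,0,-0.172],[0.088,0,0,0,-0.172],[0.088,0,0,0,0]]})

```text
time_s: 3.3
eef_pos: [0.6467, 0.0217, 0.2265]
tool_rot: [-0.0, -0.699, 0.715, 0.0]
ft_force: [0.4, -0.1, 0.2]
opening: 0.0874
grip_force: 0.0
```

```bash
python3 - <<'E'
from h import *
w=ray("top",[(354,191.3),(406.7,191.3),(409.7,276),(356.7,276.7)],.022);print(w.round(4).tolist(),w.mean(0),np.linalg.norm(np.roll(w,-1,0)-w,axis=1))
s=robot.state();print(s["joint_positions"],s["tool_rot"],togo(.6484,.0217,.075))
E
```

```text
[[0.6138, -0.279, 0.022], [0.6168, -0.4299, 0.022], [0.3819, -0.4306, 0.022], [0.3788, -0.2827, 0.022]] [ 0.49785517 -0.35553592  0.022     ] [0.15091273 0.23488997 0.14790135 0.23508452]
[ 3.34460441e-01  3.13170288e-01 -5.43164170e-02 -5.38240316e-05
 -1.20334688e+00 -3.57599214e-01] [-6.17698848e-06 -6.98871934e-01  7.15246824e-01  3.06543990e-05] [-0.     -0.0017  0.1515]
```

Request:
inch_along(deltas={"offsets":[[0.088,0,-0.0017,0.03,0],[0.088,0,0,0.03,0],[0.088,0,0,0.03,0],[0.088,0,0,0.03,0],[0.088,0,0,0.03,0],[0.088,0,0,0.0015,0],[0.055,0,0,0,0],[0.055,0,0,0,0],[0.055,0,0,0,0],[0.055,0,0,0,0]]}, squeeze=55)

```text
time_s: 4.55
eef_pos: [0.6483, 0.0217, 0.0762]
tool_rot: [0.0, -0.699, 0.715, -0.0]
ft_force: [-3.1, 0.8, 6.4]
opening: 0.0613
grip_force: 55.0
```

Request:
inch_along(deltas={"offsets":[[0.055,0,0,-0.002,0.18],[0.055,0,0,-0.003,0.18],[0.055,0,0,-0.004,-0.18],[0.055,0,0,-0.004,-0.18],[0.055,0,0,-0.004,-0.18],[0.055,0,0,-0.004,-0.18],[0.055,0,0,-0.004,0.18],[0.055,0,0,-0.004,0.18],[0.055,0,0,-0.004,0.18],[0.055,0,0,-0.004,0.18]]})

```text
time_s: 5.8
eef_pos: [0.6481, 0.0217, 0.112]
tool_rot: [-0.0, -0.557, 0.83, 0.0]
ft_force: [-0.0, -0.2, -1.5]
opening: 0.0611
grip_force: 55.0
```

Request:
inch_along(deltas={"offsets":[[0.055,0,0,-0.0125,0.17],[0.055,0,0,-0.0125,0.17],[0.055,0,0,-0.0125,0.17],[0.055,0,0,-0.0125,0.17],[0.055,0,0,-0.0125,0.17],[0.055,0,0,-0.0125,0.17],[0.055,0,0,-0.0125,0.17],[0.055,0,0,0,0]]})

```text
time_s: 6.8
eef_pos: [0.6488, 0.0218, 0.2004]
tool_rot: [0.001, 0.0, 1.0, 0.0]
ft_force: [-0.2, 0.4, -3.0]
opening: 0.061
grip_force: 55.0
```

Request:
inch_along(deltas={"offsets":[[0.055,0.012,-0.047,0,0],[0.055,0.012,-0.047,0,0],[0.055,0.012,-0.047,0,0],[0.055,0.012,-0.047,0,0],[0.055,0.012,-0.047,0,0],[0.055,0.012,-0.047,0,0],[0.055,0.012,-0.047,0,0],[0.055,0.012,-0.047,0,0],[0.055,0,0,0,0],[0.055,0,0,0,0]]})

```text
time_s: 8.05
eef_pos: [0.5515, -0.3542, 0.1986]
tool_rot: [-0.001, -0.0, 1.0, 0.0]
ft_force: [-0.4, -0.2, -2.3]
opening: 0.0615
grip_force: 55.0
```

```bash
python3 - <<'E'
from h import *
s=robot.state();print(s["tool_rot"],togo(.553,-.355,.07))
cv2.imwrite("pics/a.png",robot.read_camera("side")[60:300,120:440,::-1])
E
```

```text
[-5.19119545e-04 -1.92645468e-04  9.99999769e-01  3.93748859e-04] [-0.0017 -0.0009  0.1286]
```

View pics/a.png

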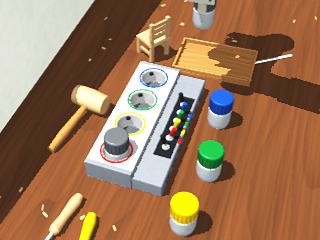

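Side view: the first grey pot hangs upright from the gripper above the tray, and the yellow well is empty. I lower it.

Request:
inch_along(deltas={"offsets":[[0.055,-0.0017,-0.001,0.021,0],[0.055,0,0,0.021,0],[0.055,0,0,0.021,0],[0.055,0,0,0.021,0],[0.055,0,0,0.021,0],[0.055,0,0,0.015,0],[0.055,0,0,0.006,0],[0.055,0,0,0.002,0],[0.055,0,0,0.002,0],[0.055,0,0,0,0]]})

```text
time_s: 9.35
eef_pos: [0.5538, -0.3554, 0.07]
tool_rot: [0.0, 0.001, 1.0, -0.0]
ft_force: [0.4, 0.7, -2.3]
opening: 0.0612
grip_force: 55.0
```

Request:
inch_along(deltas={"offsets":[[0.075,0,0,0,0],[0.085,0,0,0,0],[0.085,0,0,0,0],[0.085,0,0,-0.02,0],[0.088,0,0,-0.03,0],[0.088,0,0,-0.03,0],[0.088,0,0,-0.04,0],[0.088,0,0,-0.02,0]]})

```text
time_s: 10.35
eef_pos: [0.5544, -0.3557, 0.2124]
tool_rot: [0.002, 0.0, 1.0, -0.001]
ft_force: [0.7, -0.5, -0.4]
opening: 0.0875
grip_force: 0.0
```

```bash
python3 - <<'E'
from h import *
print(togo(.6508,.1166,.075))
E
```

```text
[-0.0955  0.4726  0.137 ]
```

Request:
inch_along(deltas={"offsets":[[0.088,-0.0096,0.0473,0,0],[0.088,-0.0096,0.0473,0,0],[0.088,-0.0096,0.0473,0,0],[0.088,-0.0096,0.0473,0,0],[0.088,-0.0096,0.0473,0,0],[0.088,-0.0096,0.0473,0,0],[0.088,-0.0096,0.0473,0,0],[0.088,-0.0096,0.0473,0,0],[0.088,-0.0096,0.0473,0,0],[0.088,-0.0096,0.0473,0,0]]})

```text
time_s: 11.6
eef_pos: [0.6504, 0.1193, 0.2099]
tool_rot: [0.0, 0.001, 1.0, 0.0]
ft_force: [0.6, -0.8, 0.1]
opening: 0.0879
grip_force: 0.0
```

Request:
inch_along(deltas={"offsets":[[0.088,0,0,0,-0.172],[0.088,0,0,0,-0.172],[0.088,0,0,0,-0.172],[0.088,0,0,0,-0.172],[0.088,0,0,0,-0.172],[0.088,0,0,0,-0.172],[0.088,0,0,0,-0.172],[0.088,0,0,0,-0.172],[0.088,0,0,0,-0.172],[0.088,0,0,0,0]]})

```text
time_s: 12.85
eef_pos: [0.6502, 0.1177, 0.2097]
tool_rot: [0.0, -0.698, 0.716, -0.0]
ft_force: [-0.2, -0.2, 0.0]
opening: 0.0874
grip_force: 0.0
```

```bash
python3 - <<'E'
from h import *
print(togo(.6508,.1166,.075))
E
```

```text
[ 0.0011 -0.0006  0.1347]
```

Request:
inch_along(deltas={"offsets":[[0.088,0.0011,-0.0006,0.03,0],[0.088,0,0,0.03,0],[0.088,0,0,0.03,0],[0.088,0,0,0.03,0],[0.088,0,0,0.0147,0],[0.088,0,0,0,0],[0.055,0,0,0,0],[0.055,0,0,0,0],[0.055,0,0,0,0],[0.055,0,0,0,0]]}, squeeze=55)

```text
time_s: 14.1
eef_pos: [0.6503, 0.1168, 0.0756]
tool_rot: [0.0, -0.699, 0.716, 0.0]
ft_force: [-5.1, 2.0, 6.9]
opening: 0.0612
grip_force: 55.0
```

Request:
inch_along(deltas={"offsets":[[0.055,0,0,-0.002,0.18],[0.055,0,0,-0.003,0.18],[0.055,0,0,-0.004,-0.18],[0.055,0,0,-0.004,-0.18],[0.055,0,0,-0.004,-0.18],[0.055,0,0,-0.004,-0.18],[0.055,0,0,-0.004,0.18],[0.055,0,0,-0.004,0.18],[0.055,0,0,-0.004,0.18],[0.055,0,0,-0.004,0.18]]})

```text
time_s: 15.35
eef_pos: [0.6507, 0.1164, 0.1115]
tool_rot: [-0.0, -0.557, 0.831, 0.0]
ft_force: [-0.6, -0.8, -2.7]
opening: 0.0614
grip_force: 55.0
```

Request:
inch_along(deltas={"offsets":[[0.055,0,0,-0.0125,0.17],[0.055,0,0,-0.0125,0.17],[0.055,0,0,-0.0125,0.17],[0.055,0,0,-0.0125,0.17],[0.055,0,0,-0.0125,0.17],[0.055,0,0,-0.0125,0.17],[0.055,0,0,-0.0125,0.17],[0.055,0,0,0,0]]})

```text
time_s: 16.35
eef_pos: [0.6513, 0.1167, 0.2]
tool_rot: [0.001, 0.001, 1.0, 0.0]
ft_force: [1.2, 0.2, -2.6]
opening: 0.0616
grip_force: 55.0
```

```bash
python3 - <<'E'
from h import *
print(togo(.443,-.356,.07))
E
```

```text
[ 0.2075 -0.4732  0.1293]
```

Request:
inch_along(deltas={"offsets":[[0.055,0.0207,-0.0473,0,0],[0.055,0.0207,-0.0473,0,0],[0.055,0.0207,-0.0473,0,0],[0.055,0.0207,-0.0473,0,0],[0.055,0.0207,-0.0473,0,0],[0.055,0.0207,-0.0473,0,0],[0.055,0.0207,-0.0473,0,0],[0.055,0.0207,-0.0473,0,0],[0.055,0.0207,-0.0473,0,0],[0.055,0.0207,-0.0473,0,0],[0.055,0,0,0,0],[0.055,0,0,0,0]]})

```text
time_s: 17.85
eef_pos: [0.4418, -0.3558, 0.1986]
tool_rot: [-0.0, 0.001, 1.0, 0.0]
ft_force: [0.9, 0.3, -2.6]
opening: 0.0617
grip_force: 55.0
```

```bash
python3 - <<'E'
from h import *
print(togo(.443,-.356,.07))
E
```

```text
[-0.0012 -0.0003  0.1286]
```

Request:
inch_along(deltas={"offsets":[[0.055,-0.0012,0,0.021,0],[0.055,0,0,0.021,0],[0.055,0,0,0.021,0],[0.055,0,0,0.021,0],[0.055,0,0,0.021,0],[0.055,0,0,0.015,0],[0.055,0,0,0.006,0],[0.055,0,0,0.002,0],[0.055,0,0,0.002,0],[0.055,0,0,0,0]]})

```text
time_s: 19.1
eef_pos: [0.4437, -0.356, 0.0698]
tool_rot: [0.0, 0.002, 1.0, -0.0]
ft_force: [0.6, -0.3, -3.0]
opening: 0.0614
grip_force: 55.0
```

Request:
inch_along(deltas={"offsets":[[0.075,0,0,0,0],[0.085,0,0,0,0],[0.085,0,0,0,0],[0.085,0,0,-0.02,0],[0.088,0,0,-0.03,0],[0.088,0,0,-0.03,0],[0.088,0,0,-0.04,0],[0.088,0,0,-0.02,0]]})

```text
time_s: 20.1
eef_pos: [0.4442, -0.3563, 0.212]
tool_rot: [0.001, 0.002, 1.0, -0.001]
ft_force: [0.5, 0.2, -0.4]
opening: 0.0876
grip_force: 0.0
```

```bash
python3 - <<'E'
from h import *
im=robot.read_camera("top");sd=robot.read_camera("side")
print(lids("top",im));print(lids("side",sd))
cv2.imwrite("pics/b.png",np.hstack([im[150:300],sd[60:210]])[:,200:800,::-1])
E
```

```text
{'yellow': [([27, 24, 498], [0.4416, 0.2386, 0.08])], 'green': [([24, 25, 460], [0.4201, 0.072, 0.08])], 'blue': [([25, 24, 479], [0.472, -0.1339, 0.08])]}
{'yellow': [([29, 32, 756], [0.4438, 0.2379, 0.08])], 'green': [([19, 14, 194], [0.7639, -0.8523, 0.08]), ([22, 15, 241], [0.297, -0.8557, 0.08]), ([26, 29, 618], [0.4226, 0.0715, 0.08])], 'blue': [([24, 25, 487], [0.4741, -0.1337, 0.08])]}
```

View pics/b.png

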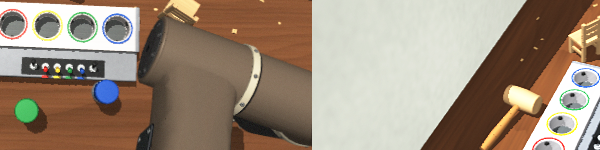

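The crop shows the blue pot knocked aside. Both views place it at about (0.473,-0.134), so I take it from there. The arm hides the tray for now.

Request:
inch_along(deltas={"offsets":[[0.088,-0.0058,0.0444,0,0],[0.088,-0.0058,0.0444,0,0],[0.088,-0.0058,0.0444,0,0],[0.088,-0.0058,0.0444,0,0],[0.088,-0.0058,0.0444,0,0],[0.088,0,0,0,0]]})

```text
time_s: 20.95
eef_pos: [0.4733, -0.1316, 0.2089]
tool_rot: [-0.0, -0.0, 1.0, 0.0]
ft_force: [1.5, -0.5, 0.3]
opening: 0.0876
grip_force: 0.0
```

```bash
python3 - <<'E'
from h import *
print(togo(.473,-.1338,.061)); print(lids("side")["blue"], lids("top").get("blue"))
E
```

```text
[ 0.0002 -0.0023  0.1479]
[([24, 25, 485], [0.4741, -0.1337, 0.08])] None
```

Descend, grasp, and lift a little to check.

Request:
inch_along(deltas={"offsets":[[0.088,0,-0.0023,0.03,0],[0.088,0,0,0.03,0],[0.088,0,0,0.03,0],[0.088,0,0,0.03,0],[0.088,0,0,0.027,0],[0.088,0,0,0,0],[0.055,0,0,0,0],[0.055,0,0,0,0],[0.055,0,0,0,0],[0.055,0,0,0,0]]}, squeeze=55)

```text
time_s: 22.3
eef_pos: [0.4741, -0.1359, 0.0633]
tool_rot: [0.001, 0.001, 1.0, 0.0]
ft_force: [0.2, 3.8, 6.5]
opening: 0.0618
grip_force: 54.6
```

Request:
inch_along(deltas={"offsets":[[0.055,0,0,-0.03,0],[0.055,0,0,-0.04,0],[0.055,0,0,-0.04,0],[0.055,0,0,-0.03,0],[0.055,0,0,0,-0.172],[0.055,0,0,0,-0.172],[0.055,0,0,0,-0.172],[0.055,0,0,0,-0.172],[0.055,0,0,0,-0.172],[0.055,0,0,0,-0.172],[0.055,0,0,0,-0.172],[0.055,0,0,0,-0.172]]})

```text
time_s: 23.8
eef_pos: [0.472, -0.1361, 0.2014]
tool_rot: [-0.001, -0.636, 0.772, 0.001]
ft_force: [-0.6, 0.2, -4.7]
opening: 0.0618
grip_force: 54.5
```

Request:
inch_along(deltas={"offsets":[[0.055,0,0,0,-0.172],[0.055,0,0,0,0]]})

```text
time_s: 24.05
eef_pos: [0.4723, -0.1361, 0.2016]
tool_rot: [-0.001, -0.697, 0.717, 0.001]
ft_force: [-0.5, -1.4, -4.7]
opening: 0.0617
grip_force: 54.5
```

```bash
python3 - <<'E'
from h import *
print(togo(.6439,-.1688,.14))
E
```

```text
[ 0.028  -0.1726  0.0613]
```

Request:
inch_along(deltas={"offsets":[[0.055,0.007,-0.043,0,0],[0.055,0.007,-0.043,0,0],[0.055,0.007,-0.043,0,0],[0.055,0.007,-0.0436,0,0],[0.055,0,0,0,0],[0.055,0,0,0,0]]})

```text
time_s: 24.8
eef_pos: [0.6442, -0.1686, 0.2009]
tool_rot: [-0.001, -0.697, 0.717, 0.001]
ft_force: [-0.3, -0.1, -4.9]
opening: 0.0615
grip_force: 54.6
```

```bash
python3 - <<'E'
from h import *
print(togo(.6439,-.1688,.14))
E
```

```text
[0.0002 0.0001 0.0609]
```

Request:
inch_along(deltas={"offsets":[[0.055,0,0,0.03,0],[0.055,0,0,0.03,0],[0.055,0,0,0.012,0],[0.055,0,0,0.008,0],[0.055,0,0,0.007,0],[0.055,0,0,0.006,0],[0.055,0,0,0,0]]})

```text
time_s: 25.68
eef_pos: [0.6449, -0.1687, 0.1092]
tool_rot: [-0.0, -0.698, 0.716, 0.0]
ft_force: [-0.2, -0.2, -4.6]
opening: 0.0618
grip_force: 54.6
```

Going in freely. I go further down while twisting to and fro.

Request:
inch_along(deltas={"offsets":[[0.055,0,0,0.003,0.18],[0.055,0,0,0.003,0.18],[0.055,0,0,0.003,-0.18],[0.055,0,0,0.003,-0.18],[0.055,0,0,0.003,-0.18],[0.055,0,0,0.003,-0.18],[0.055,0,0,0.003,0.18],[0.055,0,0,0.003,0.18],[0.055,0,0,0.003,0.18],[0.055,0,0,0.003,0.18]]})

```text
time_s: 26.92
eef_pos: [0.645, -0.1688, 0.082]
tool_rot: [-0.0, -0.557, 0.831, -0.001]
ft_force: [-6.9, 3.2, 12.4]
opening: 0.0613
grip_force: 55.0
```

Request:
inch_along(deltas={"offsets":[[0.055,0,0,0.002,-0.18],[0.055,0,0,0.002,-0.18],[0.055,0,0,0.002,-0.18],[0.055,0,0,0.001,-0.18],[0.055,0,0,0.001,0.18],[0.055,0,0,0.001,0.18],[0.055,0,0,0.001,0.18],[0.055,0,0,0.001,0.18],[0.055,0,0,0,-0.18],[0.055,0,0,0,-0.18],[0.055,0,0,0,0]]})

```text
time_s: 28.3
eef_pos: [0.6451, -0.1706, 0.0758]
tool_rot: [-0.0, -0.7, 0.714, -0.002]
ft_force: [-18.6, 2.8, 38.5]
opening: 0.0613
grip_force: 55.0
```

Request:
inch_along(deltas={"offsets":[[0.055,0,0,-0.003,0],[0.075,0,0,0,0],[0.085,0,0,0,0],[0.085,0,0,0,0],[0.088,0,0,-0.03,0],[0.088,0,0,-0.04,0],[0.088,0,0,-0.04,0],[0.088,0,0,-0.02,0],[0.088,0,0,0,0]]})

```text
time_s: 29.42
eef_pos: [0.6462, -0.1687, 0.2032]
tool_rot: [0.001, -0.698, 0.716, -0.001]
ft_force: [-0.2, 0.3, -1.0]
opening: 0.0876
grip_force: 0.0
```

```bash
python3 - <<'E'
from h import *
im=robot.read_camera("top");sd=robot.read_camera("side")
print({k:v[-1:] for k,v in lids("top",im).items()},{k:v[-1:] for k,v in lids("side",sd).items()})
# blue pot top centre if home: expect z .114
for n in("top","side"): print(n,[proj(n,[.6446,-.1692,z]).round(1).tolist() for z in(.114,.075)])
print(togo(.4214,.0718,.061))
b=np.hstack([cv2.resize(sd[110:190,230:370],None,fx=4,fy=4)]);cv2.imwrite("pics/c.png",b[:,:,::-1])
E
```

```text
{'yellow': [([27, 24, 506], [0.4415, 0.2386, 0.08])]} {'yellow': [([29, 32, 758], [0.4437, 0.2378, 0.08])], 'green': [([26, 29, 617], [0.4227, 0.0715, 0.08])]}
top [[[321.6, 174.0]], [[318.7, 176.5]]]
side [[[273.6, 122.9]], [[273.4, 133.4]]]
[-0.2343  0.2295  0.1398]
```

View pics/c.png

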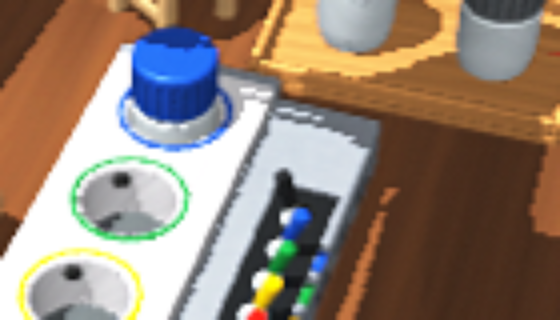

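The side crop shows the blue pot seated upright, with a white band below its lid. Both spent pots stand in the tray. I check the depth numerically against the ring.

```bash
cat > chk.py <<'E'
import sys; from h import *
c=sys.argv[1]; x,y=map(float,sys.argv[2:4])
sd=robot.read_camera("side"); m=mask(sd,c,80,40)
C=np.array(cam("side")[2])[:3,3]; 
q=proj("side",[x,y,.07])[0]; out=[]
ys,xs=np.nonzero(m); k=(abs(xs-q[0])<24)&(abs(ys-q[1])<30); ys,xs=ys[k],xs[k]
for u in range(int(q[0])-3,int(q[0])+4):
    r=np.sort(ys[xs==u]); g=np.split(r,np.where(np.diff(r)>1)[0]+1); out.append([(int(a[0]),int(a[-1])) for a in g])
print(out)
d=C[:2]-[x,y]; d/=np.linalg.norm(d); P=lambda r,z:proj("side",[x+d[0]*r,y+d[1]*r,z])[0].round(1)
print("ring near mid",P(.0395,.06),"for pot raised 0,10,20 mm: lid top rear row,lid bottom front row",[(P(-.031,.114+e)[1],P(.031,.075+e)[1]) for e in(0,.01,.02)])
E
python3 chk.py blue .6445 -.1692
```

```text
[[(117, 128), (130, 139), (146, 146)], [(117, 128), (130, 139), (146, 147)], [(117, 140), (146, 147)], [(117, 140), (146, 147)], [(117, 140), (146, 147)], [(117, 140), (146, 147)], [(117, 139), (146, 146)]]
ring near mid [273.3 146.7] for pot raised 0,10,20 mm: lid top rear row,lid bottom front row [(np.float64(115.8), np.float64(140.8)), (np.float64(113.0), np.float64(138.1)), (np.float64(110.2), np.float64(135.4))]
```

The blue pot is home: its lid edge is at row 140, as predicted. Now the green pot.

Request:
inch_along(deltas={"offsets":[[0.088,-0.039,0.0382,0,0],[0.088,-0.039,0.0382,0,0],[0.088,-0.039,0.0382,0,0],[0.088,-0.039,0.0382,0,0],[0.088,-0.039,0.0382,0,0],[0.088,-0.039,0.0382,0,0],[0.088,0,0,0,0],[0.088,0,0,0,0]]})

```text
time_s: 30.58
eef_pos: [0.4218, 0.0714, 0.201]
tool_rot: [-0.0, -0.698, 0.716, 0.0]
ft_force: [0.4, -0.3, 0.4]
opening: 0.0876
grip_force: 0.0
```

```bash
python3 - <<'E'
from h import *
print(togo(.4214,.0718,.061),robot.state()["joint_positions"]); print({k:v[-1:] for k,v in lids("side").items()})
E
```

```text
[-0.0005  0.0004  0.14  ] [ 6.32594635e-01 -4.14815620e-02 -5.38066256e-01  9.10314946e-05
 -1.07482203e+00 -6.57143855e-01]
{'yellow': [([29, 32, 758], [0.4437, 0.2378, 0.08])], 'green': [([27, 29, 612], [0.4222, 0.072, 0.08])]}
```

Request:
inch_along(deltas={"offsets":[[0.088,0,0,0.03,0],[0.088,0,0,0.03,0],[0.088,0,0,0.03,0],[0.088,0,0,0.03,0],[0.088,0,0,0.02,0],[0.088,0,0,0,0],[0.055,0,0,0,0],[0.055,0,0,0,0],[0.055,0,0,0,0],[0.055,0,0,0,0]]}, squeeze=55)

```text
time_s: 31.88
eef_pos: [0.4222, 0.0714, 0.0619]
tool_rot: [0.0, -0.698, 0.716, -0.0]
ft_force: [-2.6, 0.6, 5.7]
opening: 0.0615
grip_force: 55.0
```

Request:
inch_along(deltas={"offsets":[[0.055,0,0,-0.03,0],[0.055,0,0,-0.04,0],[0.055,0,0,-0.04,0],[0.055,0,0,-0.03,0],[0.055,0,0,0,0]]})

```text
time_s: 32.5
eef_pos: [0.4226, 0.0718, 0.2028]
tool_rot: [0.002, -0.698, 0.716, -0.0]
ft_force: [0.6, 0.3, -5.6]
opening: 0.0614
grip_force: 55.0
```

```bash
python3 - <<'E'
from h import *
print(togo(.6465,-.0739,.14))
E
```

```text
[ 0.14   -0.2274  0.0631]
```

Request:
inch_along(deltas={"offsets":[[0.055,0.028,-0.0455,0,0],[0.055,0.028,-0.0455,0,0],[0.055,0.028,-0.0455,0,0],[0.055,0.028,-0.0455,0,0],[0.055,0.028,-0.0455,0,0],[0.055,0,0,0,0],[0.055,0,0,0,0]]})

```text
time_s: 33.38
eef_pos: [0.6443, -0.0747, 0.1982]
tool_rot: [-0.002, -0.697, 0.717, 0.002]
ft_force: [-1.0, 0.6, -4.9]
opening: 0.0615
grip_force: 55.0
```

```bash
python3 - <<'E'
from h import *
print(togo(.6465,-.0739,.109))
E
```

```text
[-0.0009 -0.0026  0.0892]
```

Request:
inch_along(deltas={"offsets":[[0.055,-0.0007,-0.002,0.03,0],[0.055,0,0,0.03,0],[0.055,0,0,0.01,0],[0.055,0,0,0.007,0],[0.055,0,0,0.006,0],[0.055,0,0,0.006,0],[0.055,0,0,0,0]]})

```text
time_s: 34.25
eef_pos: [0.6476, -0.074, 0.1122]
tool_rot: [-0.0, -0.698, 0.716, 0.0]
ft_force: [-0.1, -0.5, -5.6]
opening: 0.0618
grip_force: 55.0
```

Request:
inch_along(deltas={"offsets":[[0.055,0,0,0.003,0.18],[0.055,0,0,0.003,0.18],[0.055,0,0,0.003,-0.18],[0.055,0,0,0.003,-0.18],[0.055,0,0,0.003,-0.18],[0.055,0,0,0.003,-0.18],[0.055,0,0,0.003,0.18],[0.055,0,0,0.003,0.18],[0.055,0,0,0.003,0.18],[0.055,0,0,0.003,0.18]]})

```text
time_s: 35.5
eef_pos: [0.6469, -0.0737, 0.0844]
tool_rot: [-0.0, -0.557, 0.831, 0.0]
ft_force: [-8.9, 3.7, 7.4]
opening: 0.0611
grip_force: 55.0
```

Request:
inch_along(deltas={"offsets":[[0.055,0,0,0.002,-0.18],[0.055,0,0,0.002,-0.18],[0.055,0,0,0.002,-0.18],[0.055,0,0,0.002,-0.18],[0.055,0,0,0.001,0.18],[0.055,0,0,0.001,0.18],[0.055,0,0,0,0.18],[0.055,0,0,0,0.18],[0.055,0,0,0,-0.18],[0.055,0,0,0,-0.18]]})

```text
time_s: 36.75
eef_pos: [0.6474, -0.0751, 0.076]
tool_rot: [-0.0, -0.699, 0.715, -0.001]
ft_force: [-11.2, -1.2, 17.4]
opening: 0.0616
grip_force: 55.0
```

Request:
inch_along(deltas={"offsets":[[0.055,0,0,0.001,0.18],[0.055,0,0,0.001,0.18],[0.055,0,0,0.001,-0.18],[0.055,0,0,0,-0.18],[0.055,0,0,0,0]]})

```text
time_s: 37.38
eef_pos: [0.6475, -0.0751, 0.0759]
tool_rot: [0.0, -0.699, 0.715, -0.001]
ft_force: [-19.5, 1.7, 36.1]
opening: 0.0614
grip_force: 55.0
```

Request:
inch_along(deltas={"offsets":[[0.055,0,0,-0.003,0],[0.075,0,0,0,0],[0.085,0,0,0,0],[0.085,0,0,0,0],[0.088,0,0,-0.03,0],[0.088,0,0,-0.04,0],[0.088,0,0,-0.04,0],[0.088,0,0,-0.02,0],[0.088,0,0,0,0]]})

```text
time_s: 38.5
eef_pos: [0.649, -0.0739, 0.2043]
tool_rot: [0.001, -0.698, 0.716, -0.001]
ft_force: [-0.6, -0.1, -0.4]
opening: 0.0879
grip_force: 0.0
```

```bash
python3 chk.py green .6468 -.0745
python3 - <<'E'
from h import *
print(togo(.4427,.2383,.15)); print({k:v[-1:] for k,v in lids("side").items()})
E
```

```text
[[(139, 162), (169, 169)], [(139, 162), (169, 169)], [(138, 162), (169, 169)], [(138, 162), (169, 169)], [(138, 162), (169, 169)], [(138, 162), (169, 169)], [(138, 162), (169, 169)]]
ring near mid [262.3 169.4] for pot raised 0,10,20 mm: lid top rear row,lid bottom front row [(np.float64(137.0), np.float64(163.2)), (np.float64(134.2), np.float64(160.6)), (np.float64(131.4), np.float64(157.9))]
[-0.3067  0.2135  0.0525]
{'yellow': [([29, 32, 759], [0.4438, 0.2379, 0.08])], 'green': [([22, 14, 239], [0.2971, -0.8558, 0.08])]}
```

The green pot is home. Now yellow.

Request:
inch_along(deltas={"offsets":[[0.088,-0.0438,0.0305,0,0],[0.088,-0.0438,0.0305,0,0],[0.088,-0.0438,0.0305,0,0],[0.088,-0.0438,0.0305,0,0],[0.088,-0.0438,0.0305,0,0],[0.088,-0.0438,0.0305,0,0],[0.088,-0.0438,0.0305,0,0],[0.088,0,0,0,0],[0.088,0,0,0,0]]})

```text
time_s: 39.72
eef_pos: [0.4419, 0.2378, 0.2015]
tool_rot: [-0.001, -0.698, 0.716, -0.0]
ft_force: [0.6, -0.3, -0.4]
opening: 0.088
grip_force: 0.0
```

```bash
python3 - <<'E'
from h import *
print(togo(.4427,.2383,.061))
E
```

```text
[-0.0007 -0.0009  0.1405]
```

Request:
inch_along(deltas={"offsets":[[0.088,-0.0005,-0.0007,0.03,0],[0.088,0,0,0.03,0],[0.088,0,0,0.03,0],[0.088,0,0,0.03,0],[0.088,0,0,0.02,0],[0.088,0,0,0,0],[0.055,0,0,0,0],[0.055,0,0,0,0],[0.055,0,0,0,0],[0.055,0,0,0,0]]}, squeeze=55)

```text
time_s: 40.98
eef_pos: [0.4432, 0.2388, 0.063]
tool_rot: [0.001, -0.698, 0.716, 0.0]
ft_force: [-1.9, -0.6, 4.3]
opening: 0.0616
grip_force: 55.0
```

Request:
inch_along(deltas={"offsets":[[0.055,0,0,-0.03,0],[0.055,0,0,-0.04,0],[0.055,0,0,-0.04,0],[0.055,0,0,-0.03,0],[0.055,0,0,0,0]]})

```text
time_s: 41.6
eef_pos: [0.4437, 0.2394, 0.2043]
tool_rot: [0.002, -0.698, 0.716, 0.0]
ft_force: [-0.6, 0.3, -4.6]
opening: 0.0616
grip_force: 55.0
```

```bash
python3 - <<'E'
from h import *
print(togo(.6487,.0214,.14))
E
```

```text
[ 0.2128 -0.2104  0.0641]
```

Request:
inch_along(deltas={"offsets":[[0.055,0.0355,-0.035,0,0],[0.055,0.0355,-0.035,0,0],[0.055,0.0355,-0.035,0,0],[0.055,0.0355,-0.035,0,0],[0.055,0.0355,-0.035,0,0],[0.055,0.0355,-0.035,0,0],[0.055,0,0,0,0],[0.055,0,0,0,0]]})

```text
time_s: 42.6
eef_pos: [0.6463, 0.0198, 0.1999]
tool_rot: [-0.001, -0.697, 0.717, 0.001]
ft_force: [-0.4, -1.1, -3.0]
opening: 0.0612
grip_force: 55.0
```

```bash
python3 - <<'E'
from h import *
print(togo(.6487,.0214,.109))
E
```

```text
[-0.0017 -0.0027  0.0909]
```

Request:
inch_along(deltas={"offsets":[[0.055,-0.0017,-0.0022,0.03,0],[0.055,0,0,0.03,0],[0.055,0,0,0.01,0],[0.055,0,0,0.007,0],[0.055,0,0,0.006,0],[0.055,0,0,0.006,0],[0.055,0,0,0,0]]})

```text
time_s: 43.48
eef_pos: [0.6495, 0.0217, 0.1132]
tool_rot: [-0.0, -0.698, 0.716, 0.0]
ft_force: [-0.3, -0.8, -3.8]
opening: 0.0614
grip_force: 55.0
```

Request:
inch_along(deltas={"offsets":[[0.055,0,0,0.003,0.18],[0.055,0,0,0.003,0.18],[0.055,0,0,0.003,-0.18],[0.055,0,0,0.003,-0.18],[0.055,0,0,0.003,-0.18],[0.055,0,0,0.003,-0.18],[0.055,0,0,0.003,0.18],[0.055,0,0,0.003,0.18],[0.055,0,0,0.003,0.18],[0.055,0,0,0.003,0.18]]})

```text
time_s: 44.72
eef_pos: [0.6496, 0.0224, 0.0857]
tool_rot: [0.001, -0.557, 0.831, -0.0]
ft_force: [-7.1, 4.1, 10.5]
opening: 0.0612
grip_force: 55.0
```

Request:
inch_along(deltas={"offsets":[[0.055,0,0,0.002,-0.18],[0.055,0,0,0.002,-0.18],[0.055,0,0,0.002,-0.18],[0.055,0,0,0.002,-0.18],[0.055,0,0,0.001,0.18],[0.055,0,0,0.001,0.18],[0.055,0,0,0.001,0.18],[0.055,0,0,0,0.18],[0.055,0,0,0,-0.18],[0.055,0,0,0,-0.18],[0.055,0,0,0,0]]})

```text
time_s: 46.1
eef_pos: [0.6497, 0.0216, 0.077]
tool_rot: [0.001, -0.699, 0.715, -0.001]
ft_force: [-14.5, 3.3, 24.8]
opening: 0.0615
grip_force: 55.0
```

Request:
inch_along(deltas={"offsets":[[0.055,0,0,0.001,0.18],[0.055,0,0,0.001,0.18],[0.055,0,0,0,-0.18],[0.055,0,0,0,-0.18],[0.055,0,0,0,0]]})

```text
time_s: 46.72
eef_pos: [0.6499, 0.0215, 0.0769]
tool_rot: [0.001, -0.7, 0.715, -0.001]
ft_force: [-18.9, 2.4, 37.0]
opening: 0.061
grip_force: 55.1
```

Request:
inch_along(deltas={"offsets":[[0.055,0,0,-0.003,0],[0.075,0,0,0,0],[0.085,0,0,0,0],[0.085,0,0,0,0],[0.088,0,0,-0.03,0],[0.088,0,0,-0.04,0],[0.088,0,0,-0.04,0],[0.088,0,0,-0.02,0],[0.088,0,0,0,0]]})

```text
time_s: 47.85
eef_pos: [0.6508, 0.022, 0.2052]
tool_rot: [0.001, -0.698, 0.716, -0.001]
ft_force: [1.1, 0.8, -0.6]
opening: 0.0878
grip_force: 0.0
```

```bash
python3 chk.py yellow .649 .0216
python3 - <<'E'
from h import *
im=robot.read_camera("top")
cv2.imwrite("pics/d.png",cv2.resize(im[130:290,180:430],(800,512))[:,:,::-1])
E
```

```text
[[(162, 187), (194, 194)], [(161, 187), (194, 194)], [(161, 187), (194, 195)], [(161, 187), (194, 195)], [(161, 187), (194, 195)], [(161, 187), (194, 194)], [(162, 187), (193, 194)]]
ring near mid [250.2 194.6] for pot raised 0,10,20 mm: lid top rear row,lid bottom front row [(np.float64(160.5), np.float64(188.3)), (np.float64(157.7), np.float64(185.7)), (np.float64(155.0), np.float64(183.0))]
```

View pics/d.png

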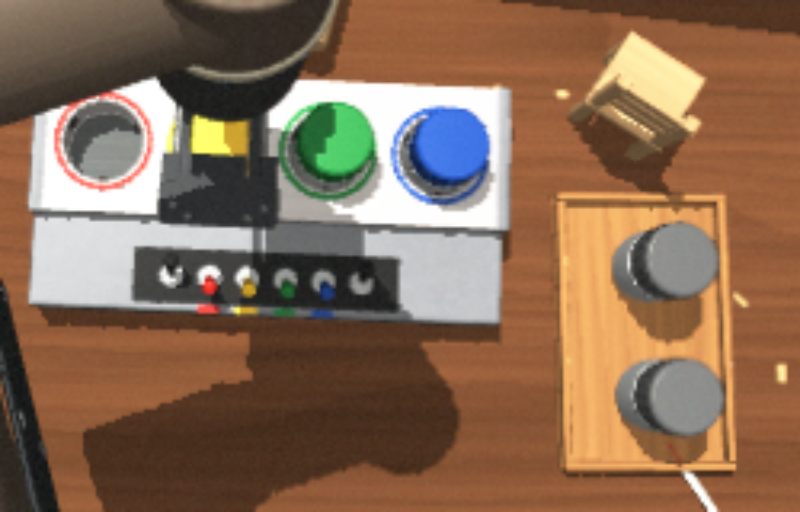

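The yellow pot is home as well. The top view shows green and blue in their wells, red empty and both grey pots upright in the tray (crop 680,260 and 683,397). Now the toggles, pushed with shut fingers.

Request:
inch_along(deltas={"offsets":[[0,0.0065,0.036,0,0],[0,0.0065,0.036,0,0],[0,0.0065,0.036,0,0],[0,0.0065,0.036,0,0],[0,0.0065,0.036,0,0],[0,0,0,0,0],[0,0,0,0,0]]}, squeeze=20)

```text
time_s: 48.82
eef_pos: [0.4691, -0.006, 0.203]
tool_rot: [-0.0, -0.698, 0.716, 0.0]
ft_force: [0.7, 0.4, -0.6]
opening: 0.0233
grip_force: 0.0
```

```bash
python3 - <<'E'
from h import *
print(togo(.472,-.0060,.070))
E
```

```text
[-1.00e-04 -3.00e-03  1.33e-01]
```

Request:
inch_along(deltas={"offsets":[[0,0,-0.003,0.03,0],[0,0,0,0.03,0],[0,0,0,0.03,0],[0,0,0,0.03,0],[0,0,0,0.013,0],[0,0,0,0,0]]})

```text
time_s: 49.58
eef_pos: [0.4718, -0.0063, 0.0695]
tool_rot: [-0.001, -0.698, 0.716, 0.0]
ft_force: [-0.3, 0.3, 0.7]
opening: 0.0003
grip_force: 0.0
```

Request:
inch_along(deltas={"offsets":[[0,0,-0.012,0,0],[0,0,-0.008,0,0],[0,0,-0.006,0,0],[0,0,-0.005,0,0]]})

```text
time_s: 50.08
eef_pos: [0.5035, -0.0069, 0.0706]
tool_rot: [0.0, -0.698, 0.716, -0.0]
ft_force: [0.2, 0.5, -0.4]
opening: 0.0002
grip_force: 0.0
```

Request:
inch_along(deltas={"offsets":[[0,0,-0.005,0,0],[0,0,-0.005,0,0],[0,0,-0.004,0,0],[0,0,0,0,0]]})

```text
time_s: 50.58
eef_pos: [0.5172, -0.0073, 0.0703]
tool_rot: [0.0, -0.698, 0.716, -0.0]
ft_force: [-0.8, -1.3, 0.7]
opening: 0.0002
grip_force: 0.7
```

Request:
inch_along(deltas={"offsets":[[0,0,-0.004,0,0],[0,0,-0.003,0,0],[0,0,0,0,0]]})

```text
time_s: 50.95
eef_pos: [0.5241, -0.0075, 0.0703]
tool_rot: [0.0, -0.698, 0.716, -0.0]
ft_force: [-1.3, 0.3, 0.5]
opening: 0.0003
grip_force: 1.2
```

Request:
inch_along(deltas={"offsets":[[0,0,-0.003,0,0],[0,0,-0.002,0,0],[0,0,0,0,0]]})

```text
time_s: 51.32
eef_pos: [0.5268, -0.0078, 0.0698]
tool_rot: [-0.002, -0.698, 0.716, 0.001]
ft_force: [-8.8, 1.5, 5.2]
opening: 0.0003
grip_force: 5.4
```

```bash
python3 - <<'E'
from h import *
sd=robot.read_camera("side");cv2.imwrite("pics/e.png",cv2.resize(sd[120:240,240:360],None,fx=5,fy=5)[:,:,::-1])
E
```

```text
(no output)
```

View pics/e.png

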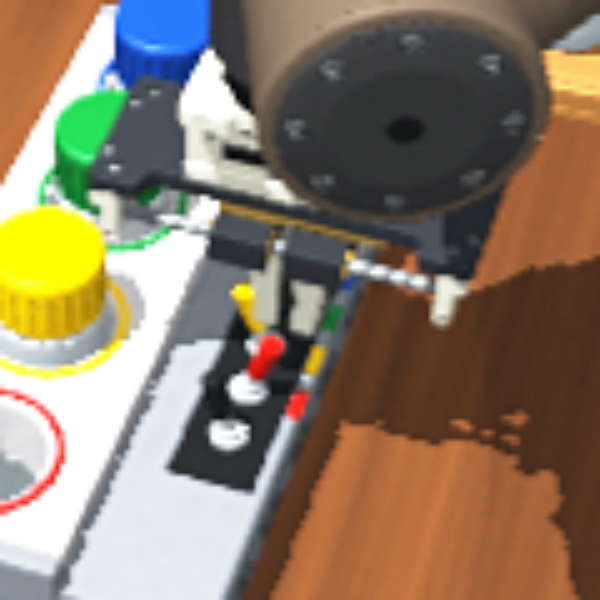

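The crop shows the yellow lever leaning back (on) and red still forward. The force rise marks the end stop. I press 1 mm more, then back off and do green.

Request:
inch_along(deltas={"offsets":[[0,0,-0.001,0,0],[0,0,0,0,0],[0,0,0.02,0,0],[0,0,0.022,0,0],[0,0.016,0,0,0],[0,0.016,0,0,0],[0,0,0,0,0]]})

```text
time_s: 52.25
eef_pos: [0.4878, -0.0397, 0.0704]
tool_rot: [0.0, -0.697, 0.717, -0.0]
ft_force: [-0.1, 0.1, -0.0]
opening: 0.0004
grip_force: 0.0
```

Request:
inch_along(deltas={"offsets":[[0,0,-0.014,0,0],[0,0,-0.008,0,0],[0,0,-0.006,0,0],[0,0,-0.005,0,0],[0,0,-0.004,0,0],[0,0,-0.004,0,0],[0,0,0,0,0]]})

```text
time_s: 53.12
eef_pos: [0.526, -0.0397, 0.0697]
tool_rot: [-0.002, -0.698, 0.716, 0.001]
ft_force: [-8.7, 1.4, 4.0]
opening: 0.0
grip_force: 4.9
```

Request:
inch_along(deltas={"offsets":[[0,0,-0.002,0,0],[0,0,0,0,0]]})

```text
time_s: 53.38
eef_pos: [0.5263, -0.0399, 0.0695]
tool_rot: [-0.003, -0.698, 0.717, 0.002]
ft_force: [-13.4, 4.5, 8.0]
opening: 0.0008
grip_force: 7.9
```

Green is at its end stop. Now blue.

Request:
inch_along(deltas={"offsets":[[0,0,0.02,0,0],[0,0,0.022,0,0],[0,0.016,0,0,0],[0,0.0155,0,0,0],[0,0,0,0,0]]})

```text
time_s: 54.0
eef_pos: [0.488, -0.0712, 0.0704]
tool_rot: [0.0, -0.697, 0.717, -0.0]
ft_force: [-0.3, 0.2, -0.1]
opening: 0.0006
grip_force: 0.0
```

Request:
inch_along(deltas={"offsets":[[0,0,-0.014,0,0],[0,0,-0.008,0,0],[0,0,-0.006,0,0],[0,0,-0.005,0,0],[0,0,-0.004,0,0],[0,0,-0.004,0,0],[0,0,0,0,0]]})

```text
time_s: 54.88
eef_pos: [0.5254, -0.0712, 0.0696]
tool_rot: [-0.002, -0.698, 0.716, 0.002]
ft_force: [-11.1, 3.7, 5.9]
opening: 0.0003
grip_force: 6.2
```

Request:
inch_along(deltas={"offsets":[[0,0,-0.001,0,0],[0,0,0,0,0]]})

```text
time_s: 55.12
eef_pos: [0.5255, -0.0713, 0.0695]
tool_rot: [-0.002, -0.698, 0.717, 0.002]
ft_force: [-12.9, 3.2, 7.2]
opening: 0.0006
grip_force: 7.5
```

Request:
inch_along(deltas={"offsets":[[0,0,0.02,0,0],[0,0,0.03,0,0],[0,0,0,-0.04,0],[0,0,0,-0.04,0],[0,0.05,0.01,-0.02,0],[0,0.05,0,0,0],[0,0.05,0,0,0],[0,0.05,0,0,0],[0,0.05,0,0,0],[0,0,0,0,0],[0,0,0,0,0]]})

```text
time_s: 56.5
eef_pos: [0.4631, -0.3196, 0.1703]
tool_rot: [0.0, -0.698, 0.717, -0.0]
ft_force: [0.1, -0.3, 0.5]
opening: 0.0003
grip_force: 0.0
```

```bash
python3 - <<'E'
from h import *
im=robot.read_camera("top");sd=robot.read_camera("side")
a=cv2.resize(im[150:240,180:345],(396*2,216*2)); cv2.imwrite("pics/f.png",a[:,:,::-1])
cv2.imwrite("pics/g.png",cv2.resize(sd[70:260,150:400],(750,570))[:,:,::-1])
E
python3 chk.py yellow .649 .0216|head -1; python3 chk.py green .6468 -.0745|head -1; python3 chk.py blue .6445 -.1692|head -1
```

```text
[[(162, 187), (194, 194)], [(161, 187), (194, 194)], [(161, 187), (194, 195)], [(161, 187), (194, 195)], [(161, 187), (194, 195)], [(161, 187), (194, 194)], [(162, 187), (193, 194)]]
[[(138, 162)], [(138, 162)], [(138, 162)], [(138, 162), (169, 169)], [(138, 162), (169, 169)], [(138, 162), (169, 169)], [(138, 162), (169, 169)]]
[[(117, 128), (130, 139)], [(117, 128), (130, 139)], [(117, 140)], [(116, 140)], [(117, 140), (146, 147)], [(117, 140), (146, 147)], [(117, 139), (146, 146)]]
```

View pics/f.png

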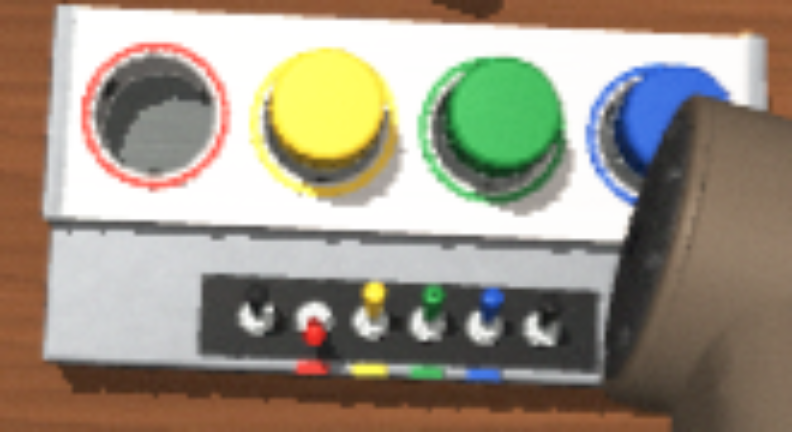

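View pics/g.png

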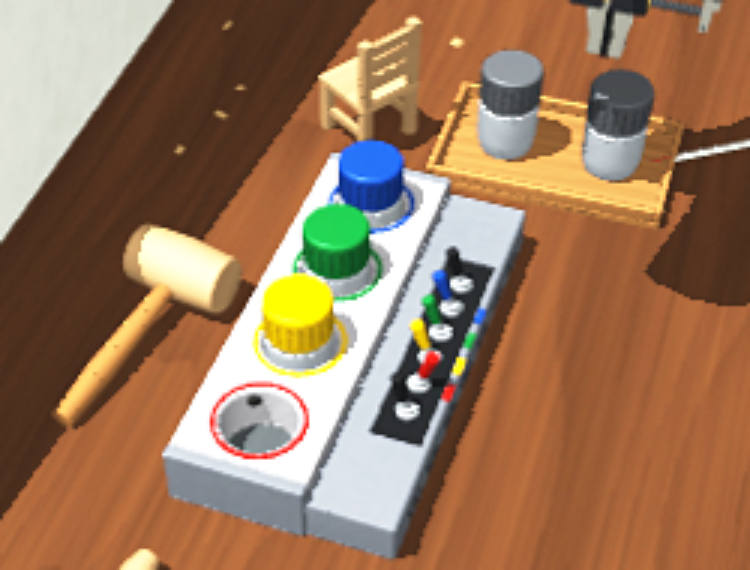

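Both views show yellow, green and blue on, red off and the black switches on. The pots are home, the spent pots are upright in the tray, and the gripper touches nothing.

```bash
python3 -c "
from plant import robot
print(robot.job_done())"
```

```text
the job is handed in; nothing more can be done
None
```

Job handed in: both spent pots stand upright in the tray; the yellow, green and blue pots are home with their heaters on, red stays off and empty, lamp and fan stay on, and the chair and tools were not touched.

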